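# Ready the stout pipette over the dish

### The arm

A 6-joint arm with a two-finger parallel gripper is mounted at the origin on a cart in front of the work surface, level with it; the furniture and walls round the work are solid. World frame = base frame: x ahead of the robot, y to its left, z up, the work surface at z = 0. Lengths are in m, angles in rad, forces in N, time in s.
With the tool pointing down it reaches from about 0.35 to 0.775 m from the base axis. Payload 5.5 kg.
Tool frame: the origin (TCP) lies at the very end of the fingers, on their centre line; the grasp point (between the pads) lies 19 mm behind it; z points along the fingers, y is the line along which they close (so a half turn about z gives the same grasp; the last joint's range is limited). The gripper opens to 85 mm and grips with 20 to 120 N. Pads are 22 mm wide; open, the fingers measure 114 mm over their backs; the gripper's body (76 mm by 85 mm) begins 54 mm behind the grasp point. The pads swing forward as they close: fully open they stand 13 mm farther back than shut.
Start: joints at [-1.268, 0.313, 0.046, 1.304, 0, 1.431], TCP at [0.246, -0.52, 0.231] pointing down, gripper open.
Joint ranges: [-2.76, 2.76], [-0.86, 1.69], [-1.03, 1.26], [-2.2, 2.34], [-1.47, 1.5], [-3.14, 3.14]. Speed limits (rad/s): [2.57, 2.57, 3.14, 3.14, 3.14, 3.14].

### API

Orientations are given as a unit quaternion [w, x, y, z].
In Python, from workcell import env, cams, ticket, spotter gives the robot as it stands.
- The arm moves only by the tool jog_arm, never from a script. Its argument "increments" is a list that holds one entry, the list of rows, each a list of 7 numbers: the shift along the tool's x, y, z in units of 0.25 m (1.0 is 0.25 m), then the turn, a rotation vector about the tool's x, y, z in units of 180 degrees (1.0 is 180 degrees), then the closure in counts, from 0 (fully open) to 255 (shut). A call has 1 to 20 rows; each row shifts and turns the commanded pose from where the row before left it, along the tool's axes as they then stand; what a row does not reach is not made up. A row lasts 1/10 s, in which the tool goes at most 50 mm and 8.59 degrees, less where a joint would pass 70% of its speed; a pose out of reach is approached as far as the arm can. A call with a number of a shift or a turn outside -1 to 1 is refused whole. A call with a gripper value outside its range is refused whole. The fingers move at their own pace and stop on an object; "force" is the grip in N (left out, the last holds). Time passes only in rows, so rows that do not move let the fingers close. It gives the time, the measured TCP pose, the force, the opening and the grip force at its end, in the units of the state.
- env.get_state(): the state, without advancing time (a new reading comes with each control period).
- cams.read_camera(name): name is "scene" or "top" or "wrist"; returns a dict with "pixels" (400x640x3 uint8, red, green, blue), "fx", "fy", "cx", "cy" (pixels), "k1" (the pictures are not rectified: a ray, as slopes to the right and down, at radius r is drawn at 1 + k1 r^2 times it, then the intrinsics apply), "xyz" and "attitude" of the camera in the world; the wrist camera has in their place "mount" (4x4, takes a point from camera to tool coordinates, whose origin is the TCP and whose axes are the flange's). Camera axes: x right, y down, z forward; pixel columns grow to the right and rows downward; lengths in m; the calibration is good to about 2 mm. A picture is of the moment at which its call begins: read the wrist's pose just before it. There is no depth.
- ticket.hand_in(): hands the job in; it is judged then, once.
Trained networks look in the newest picture that a camera, given by its name, has taken for a name from the list of things; names that differ only in an ending like _2 or _b are one class to them, and where a whole thing is asked for, a point or a joint stands for the part that bears it (a point fixed in the world has none). Each returns a list of dicts, best first, with "conf" (0 to 1); they miss things now and then, are a little off and sometimes report something else, mostly with a low value. They report only what shows in the picture. A call takes as long as a camera call. They do not tell look-alikes from the thing itself.
- spotter.find_in(target, camera): "uv" ([column, row] in pixels, amid what is visible of it).
- spotter.cut_out(target, camera): "region" (400x640 bool, what is visible of it) and "uv" ([column, row] in pixels, amid what is visible of it).
- spotter.landmark_of(target, camera): "uv" ([column, row] in pixels: a listed point, or the origin of a listed thing).
The state is a dict: "clock": time; "joint_pos": joint angles; "qvel": joint speeds; "tau": joint torques, N m; "tcp_pos": TCP position; "orientation": TCP orientation; "wrist_force": force on the tool from outside, world axes, zero at the start; "ft_torque": the same for the moment, N m; "finger_gap": finger opening in m; "grip_force": force on a finger pad.
Only numpy, scipy, OpenCV 4.12 (cv2) and the standard library are available. Lean on these libraries where they do the work, as an engineer would, in place of code of your own. Each camera call takes 0.05 s, during which the arm holds its last target. There are 200 camera calls.

### The job

Draw the stouter of the two pipettes out of the sloping stand, turn it upright with its tip down, and bring it over the middle of the petri dish. Finish while still holding it there, still and upright, the tip about 5 cm above the bench and touching nothing; leave the slim pipette, the dish and the two small bottles where they are.

Things in the scene. Friction and masses are not known exactly. Their poses are not given: they have to be found in the camera images.
- pipette_stand: Fixed grey stand, base 120 (x) x 170 (y) x 8 mm, origin under its centre. A 40 mm thick block with two 18 mm round bores leans 0.52 rad: pipettes' upper ends point to the stand's -x, roughly to the robot (play lets them lean up to 0.06 more). Upper mouths at x -10, y +42 and -42, z 107 mm; seated tips at x 40, z 20. Side cheeks at y +-80, top z 122. Position and yaw vary.
- stout_pipette: The one to take, in either bore: white handle 26 (x) x 30 (y) mm, about 90 g, 182 mm long. Origin at the tip end, z along it to the plunger button. Tip and nose z 0-60, round 16 mm shank z 60-100 in the bore, 24 mm collar on the block z 100-107, handle 105-167, finger hook on -x side at z 154-166, 29 mm out from the axis, 13 mm wide button to 182. Draw it some 110 mm along its own axis to free it.
- stout_grip (a point): Point on the stout pipette's axis amid its handle, 142 mm from the tip end; the flat sides 30 mm apart face its own +-y; axes as the pipette's.
- slim_pipette: The other pipette, in the other bore 84 mm to the side, not to be disturbed: same shape and length, but its handle is only 17 x 17 mm. Origin and axes alike.
- dish: Loose round petri dish, 61 mm across, 15 mm high, on the bench to the right of the stand; origin under its centre.
- oil_amber: Small brown bottle with a black cap, 31 mm across, 62 mm high, loose; origin under its centre.
- dropper_white: Small white dropper bottle, 27 mm across, 66 mm high, loose; origin under its centre.
- microscope: Tall fixed white microscope just left of the stand, 0.51 m high, not to be touched; origin under its middle. It is turned to the right: its eyepieces reach towards the robot, to about world x = 0.48, y = 0.05 to -0.06, at z = 0.30 to 0.36. Pass between it and the robot only with the arm drawn in (hand about 0.3 m from the base axis).
Things that resemble listed ones, but are neither listed nor needed, are in the scene too. Of the things that look like the pipette_stand, the larger one is meant.

How it is judged:
By the outcome, as a careful person would: the job done as asked, in the order asked, and still so for the second after the job is handed in, while the arm keeps its last pose, push and grip.
It also fails if it takes over 38 s, if anything falls off the work surface, if the arm or the gripper's body presses on something with over 40 N, if the wrist force passes 120 N, or if a joint passes its speed limit or range.

## Working session

There is one attempt and no reset: what is moved stays moved. The work goes in short steps, Python scripts to look and compute and a tool call to move; the robot and the scene stay as the last step left them, time stands still between calls to the robot, and variables do not carry over. Pictures are saved under pics/ and viewed, at most 10 in all, crops included, and the job is handed in when it is done.

Besides the shell and the picture viewer there is one more tool, called after "Call:" by a JSON object that holds its "fn" and its "kwargs", one argument or row to a line. jog_arm: Moves the arm, as the interface text tells. Shifts and turns lie within -1 to 1; 1 stands for 0.25 m of shift or 180 degrees of turn. Its arguments: {"type":"object","properties":{"increments":{"type":"array"},"force":{"type":"number"}},"required":["increments"]}

```bash
mkdir -p pics; ls
cat > h.py <<'E'
import numpy as np, cv2
from scipy.spatial.transform import Rotation as R
from workcell import env, cams, ticket, spotter
def q2m(q): return R.from_quat([q[1],q[2],q[3],q[0]]).as_matrix()
def campose(name,st=None):
    st=st or env.get_state(); c=cams.read_camera(name)
    if 'mount' in c:
        T=np.eye(4);T[:3,:3]=q2m(st['orientation']);T[:3,3]=st['tcp_pos'];M=T@np.array(c['mount'])
        return c,M[:3,:3],M[:3,3]
    a=np.array(c['attitude']); 
    return c,(q2m(a) if a.size==4 else a.reshape(3,3)),np.array(c['xyz'])
def ray(cp,uv):
    c,Rm,p=cp; d=np.array([(uv[0]-c['cx'])/c['fx'],(uv[1]-c['cy'])/c['fy']]);u=d.copy()
    for _ in range(20): u=d/(1+c['k1']*(u@u))
    v=Rm@np.array([u[0],u[1],1]);return p,v/np.linalg.norm(v)
def proj(cp,X):
    c,Rm,p=cp; v=(np.atleast_2d(X)-p)@Rm; u=v[:,:2]/v[:,2:]; u=u*(1+c['k1']*(u**2).sum(1,keepdims=True))
    return u*[c['fx'],c['fy']]+[c['cx'],c['cy']]
def onz(cp,uv,z):
    p,v=ray(cp,uv); return p+v*(z-p[2])/v[2]
def tri(rays):
    A=0;b=0
    for p,v in rays: P=np.eye(3)-np.outer(v,v);A=A+P;b=b+P@p
    return np.linalg.solve(A,b)
def save(c,n,box=None,s=1):
    im=c['pixels'][...,::-1]
    if box: im=im[box[1]:box[3],box[0]:box[2]]
    cv2.imwrite('pics/'+n,cv2.resize(im,None,fx=s,fy=s,interpolation=cv2.INTER_CUBIC))
E
python3 - <<'E'
from h import *
np.set_printoptions(precision=4,suppress=True)
print(env.get_state())
for n in ['scene','top']:
    cp=campose(n);save(cp[0],n+'1.png')
    print(n,cp[1].tolist(),cp[2],cp[0]['fx'],cp[0]['k1'])
    for t in ['pipette_stand','stout_pipette','slim_pipette','stout_grip','dish','oil_amber','dropper_white']:
        l=spotter.landmark_of(t,n); f=spotter.find_in(t,n)
        print(t,[(np.round(a['uv'],1).tolist(),round(a['conf'],2)) for a in l],[(np.round(a['uv'],1).tolist(),round(a['conf'],2)) for a in f])
E
```

```text
pics
{'clock': 0.0, 'joint_pos': array([-1.2676,  0.314 ,  0.045 ,  1.3036,  0.    ,  1.4312]), 'qvel': array([-0.0002,  0.0006, -0.    , -0.001 ,  0.0001,  0.0002]), 'tau': array([  0.0005, -48.0631,  29.8532,   0.0195,   0.0001,   0.    ]), 'tcp_pos': array([ 0.2462, -0.519 ,  0.2304]), 'orientation': array([-0.0009,  0.9756,  0.2196, -0.0001]), 'wrist_force': array([-0.2405, -0.0142,  0.2537]), 'ft_torque': array([-0.0163, -0.0109,  0.0443]), 'grip_force': 0.0, 'finger_gap': 0.08522349780182435}
scene [[-0.1850028456537975, 0.8180393951565589, -0.5445966352006675], [0.9826108437928257, 0.14506421708581646, -0.11589781094580928], [-0.0158074906531242, -0.5565679840712819, -0.8306516732939752]] [ 1.1543 -0.135   1.0535] 405.9571599769986 -0.06129031248574282
pipette_stand [([196.7, 200.9], 0.78), ([349.8, 242.2], 0.63)] [([193.9, 196.7], 0.88), ([354.7, 232.2], 0.86)]
stout_pipette [] [([336.8, 208.2], 0.65)]
slim_pipette [([366.8, 249.9], 0.6)] [([365.2, 209.9], 0.61), ([335.0, 210.3], 0.34)]
stout_grip [([335.0, 207.8], 0.7)] []
dish [([268.3, 212.4], 0.6), ([348.5, 241.6], 0.52)]
[... 160 characters left out ...]
17248490865654923, -0.9885988815640864, 0.1505631969169953], [-0.9999912146615203, -0.0011299598481306476, 0.004036556765218066], [-0.003820405136342131, -0.15056883661959714, -0.9885921453985032]] [ 0.3262 -0.2776  1.6643] 472.08246467698973 -0.05449927692824896
pipette_stand [([428.4, 211.8], 0.57), ([287.7, 197.6], 0.56)] [([429.0, 209.8], 0.92), ([287.7, 198.4], 0.81)]
stout_pipette [([297.4, 179.7], 0.72)] []
slim_pipette [([277.4, 188.4], 0.56)] []
stout_grip [([356.4, 189.3], 0.58), ([302.2, 196.5], 0.56)] [([301.9, 196.6], 0.64)]
dish [([364.0, 214.9], 0.79)] [([361.3, 214.4], 0.57)]
oil_amber [([338.2, 236.4], 0.64)] []
dropper_white [([356.9, 186.8], 0.59)] [([357.3, 183.9], 0.41)]
```

```bash
python3 -c "
import cv2,numpy as np
a=cv2.imread('pics/scene1.png');b=cv2.imread('pics/top1.png');cv2.imwrite('pics/both.png',cv2.resize(np.vstack([a,b]),(480,600)))"
```

```text
(no output)
```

View pics/scene1.png

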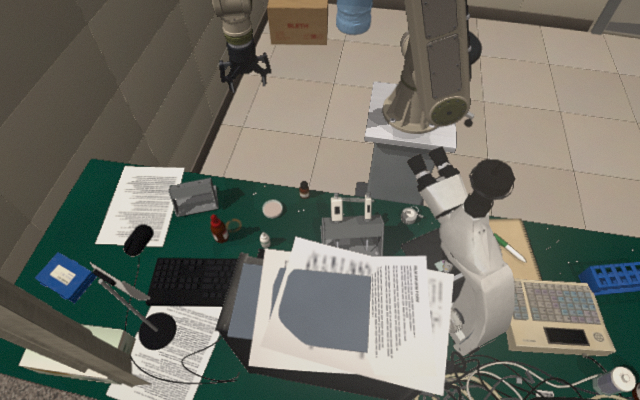

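View pics/top1.png

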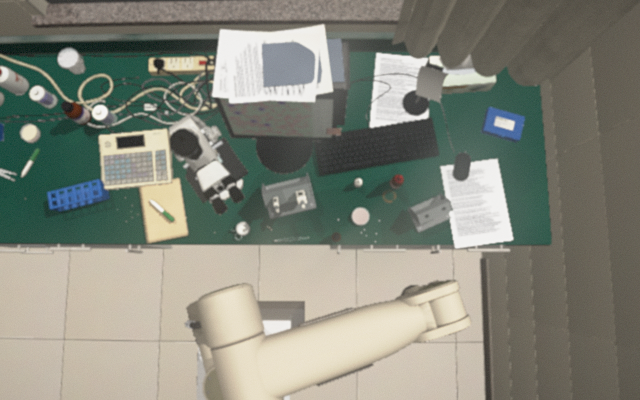

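The scene view shows the meant (larger) stand at (350,235), holding pipettes at (337,208) and (367,208). There is a smaller look-alike stand at (193,197), the dish is at (272,209), the amber bottle at (305,189) and the white dropper at (265,240). The stout candidate is the left one at (337,208), which is (302,197) in the top view, because its handle looks wider. I'll check that in an enlarged crop.

Run:
```python
from h import *
np.set_printoptions(precision=4,suppress=True)
S=campose('scene');rs={t:None for t in []}
T=campose('top')
a=cv2.resize(S[0]['pixels'][170:270,240:420,::-1],None,fx=4,fy=4,interpolation=cv2.INTER_CUBIC)[:,:720]
b=cv2.resize(T[0]['pixels'][170:250,250:390,::-1],(720,400),interpolation=cv2.INTER_CUBIC)
cv2.imwrite('pics/crop.png',cv2.resize(np.vstack([a,b]),(540,600)))
P=lambda u,v:tri([ray(S,u),ray(T,v)])
for t,z in [('stout_grip',.14),('stout_pipette',0.1),('slim_pipette',.02),('dish',0),('oil_amber',0),('dropper_white',0),('pipette_stand',0)]:
    L=[spotter.landmark_of(t,n) for n in ['scene','top']]
    for cp,l in zip((S,T),L):
        for q in l: print(t,np.round(q['uv'],1),round(q['conf'],2),onz(cp,q['uv'],z))
    C=[spotter.cut_out(t,n) for n in ['scene','top']]
    for cp,l in zip((S,T),C):
        for q in l[:2]: 
            r=cv2.minAreaRect(np.argwhere(q['region'])[:,::-1].astype(np.float32)); print('   cut',np.round(q['uv'],1),round(q['conf'],2),q['region'].sum(),np.round(r[0]),np.round(r[1],1),r[2],onz(cp,q['uv'],.008))
```

```text
stout_grip [336.7 208.4] 0.64 [ 0.561  -0.1986  0.14  ]
stout_grip [302.  196.3] 0.59 [ 0.5598 -0.2047  0.14  ]
   cut [337.  209.6] 0.73 275 [336. 208.] [28. 10.] 90.0 [ 0.4795 -0.2062  0.008 ]
   cut [300.7 195. ] 0.5 135 [301. 198.] [17.7  9. ] 77.47119140625 [ 0.5847 -0.1937  0.008 ]
stout_pipette [287.6 196.6] 0.64 [ 0.5649 -0.1545  0.1   ]
stout_pipette [299.1 181.1] 0.56 [ 0.6178 -0.1926  0.1   ]
   cut [336.4 211. ] 0.6 346 [337. 217.] [51.  12.6] 86.8201675415039 [ 0.4848 -0.2072  0.008 ]
   cut [300.5 193.7] 0.51 133 [301. 198.] [16.5  9.4] 78.69007110595703 [ 0.5894 -0.193   0.008 ]
slim_pipette [365.  251.3] 0.79 [ 0.6127 -0.1055  0.02  ]
slim_pipette [276.1 189.5] 0.63 [ 0.6024 -0.1072  0.02  ]
   cut [366.5 211.6] 0.65 232 [367. 220.] [56.  8.] 90.0 [ 0.4709 -0.1164  0.008 ]
   cut [278.4 202.9] 0.66 77 [275. 204.] [15.  6.] 90.0 [ 0.5563 -0.1149  0.008 ]
dish [269.8 209.6] 0.56 [ 0.5107 -0.4117  0.    ]
dish [363.5 215.6] 0.65 [ 0.5123 -0.4166  0.    ]
   cut [270.9 208.8] 0.53 298 [272. 209.] [18. 19.] 90.0 [ 0.5122 -0.4069  0.008 ]
   cut [303.5 187. ] 0.24 150 [304.
[... 587 characters left out ...]
0.3946  0.    ]
pipette_stand [194.6 201.3] 0.91 [ 0.5223 -0.6551  0.    ]
pipette_stand [349.7 243.3] 0.66 [ 0.584  -0.1521  0.    ]
pipette_stand [271.6 211.5] 0.44 [ 0.5166 -0.4045  0.    ]
pipette_stand [426.6 211.5] 0.65 [ 0.5271 -0.6414  0.    ]
pipette_stand [289.3 197.2] 0.58 [ 0.578  -0.1527  0.    ]
   cut [356.  234.7] 0.95 2131 [352. 237.] [42.9 63.7] 85.33314514160156 [ 0.5567 -0.1376  0.008 ]
   cut [193.6 195.1] 0.9 1474 [193. 197.] [32.9 47.9] 79.04593658447266 [ 0.505  -0.6626  0.008 ]
   cut [286.8 193.8] 0.8 1414 [288. 196.] [35.2 50.7] 76.60750579833984 [ 0.589  -0.1442  0.008 ]
   cut [428.5 210.8] 0.64 1025 [432. 212.] [27.2 41.8] 67.2490234375 [ 0.5287 -0.6465  0.008 ]
```

View pics/crop.png

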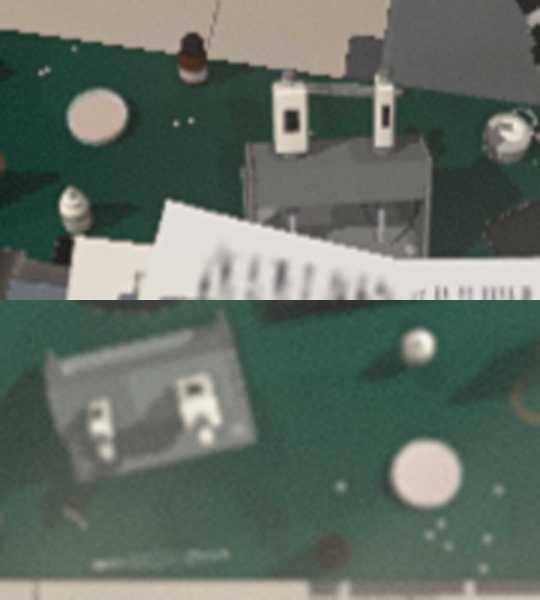

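The crop confirms it: the wide-handled pipette, left in the scene view at (337,208) and right in the top view at (302,197), is the stout one. The slim one is at (367,208) and (277,203). I'll hover along the pipette's axis and refine the position with the wrist camera.

```bash
cat >> h.py <<'E'
from scipy.linalg import expm,logm
def Tm(Rm,p): T=np.eye(4);T[:3,:3]=Rm;T[:3,3]=p;return T
def cur():
    s=env.get_state();return Tm(q2m(s['orientation']),s['tcp_pos'])
def plan(A,B,n):
    D=np.real(expm(np.real(logm(np.linalg.inv(A)@B))/n))
    return np.r_[D[:3,3]/.25,R.from_matrix(D[:3,:3]).as_rotvec()/np.pi].round(4)
def axisframe(yaw,lean=.52):
    u=np.array([-np.sin(lean)*np.cos(yaw),-np.sin(lean)*np.sin(yaw),np.cos(lean)])
    y=np.array([np.sin(yaw),-np.cos(yaw),0]); z=-u
    return u,np.c_[np.cross(y,z),y,z]
E
python3 - <<'E'
from h import *
u,Rm=axisframe(.23); g=np.array([.560,-.201,.14]); A=cur()
B=Tm(Rm,g+u*.118)
print(B, R.from_matrix(A[:3,:3].T@Rm).magnitude(),np.linalg.norm(B[:3,3]-A[:3,3]))
print(plan(A,B,18).tolist())
c=cams.read_camera('wrist');print(np.round(c['mount'],3),c['fx'])
E
```

```text
[[ 0.84496637  0.22797752  0.48379549  0.50291213]
 [ 0.19784327 -0.9736664   0.1132775  -0.21436675]
 [ 0.49688014  0.         -0.86781918  0.24240266]
 [ 0.          0.          0.          1.        ]] 0.560957934538446 0.39884600651005137
[0.0759, -0.0448, 0.016, -0.001, 0.0092, 0.0037]
[[-0.001 -0.951 -0.308  0.079]
 [ 1.    -0.    -0.    -0.001]
 [ 0.    -0.308  0.951 -0.141]
 [ 0.     0.     0.     1.   ]] 286.6979539440538
```

Call:
{"fn": "jog_arm", "kwargs": {
  "increments": [
    [[0.076,-0.045,0.016,-0.001,0.0092,0.0037,90],[0.076,-0.045,0.016,-0.001,0.0092,0.0037,90],[0.076,-0.045,0.016,-0.001,0.0092,0.0037,90],[0.076,-0.045,0.016,-0.001,0.0092,0.0037,90],[0.076,-0.045,0.016,-0.001,0.0092,0.0037,90],[0.076,-0.045,0.016,-0.001,0.0092,0.0037,90],[0.076,-0.045,0.016,-0.001,0.0092,0.0037,90],[0.076,-0.045,0.016,-0.001,0.0092,0.0037,90],[0.076,-0.045,0.016,-0.001,0.0092,0.0037,90],[0.076,-0.045,0.016,-0.001,0.0092,0.0037,90],[0.076,-0.045,0.016,-0.001,0.0092,0.0037,90],[0.076,-0.045,0.016,-0.001,0.0092,0.0037,90],[0.076,-0.045,0.016,-0.001,0.0092,0.0037,90],[0.076,-0.045,0.016,-0.001,0.0092,0.0037,90],[0.076,-0.045,0.016,-0.001,0.0092,0.0037,90],[0.076,-0.045,0.016,-0.001,0.0092,0.0037,90],[0.076,-0.045,0.016,-0.001,0.0092,0.0037,90],[0.076,-0.045,0.016,-0.001,0.0092,0.0037,90],[0,0,0,0,0,0,90],[0,0,0,0,0,0,90]]
  ]
}}

```text
clock: 5.05
tcp_pos: [0.503, -0.2132, 0.2429]
orientation: [-0.029, 0.96, 0.111, 0.256]
wrist_force: [0.3, 0.4, -0.3]
finger_gap: 0.0552
grip_force: 0.0
```

Run:
```python
from h import *
np.set_printoptions(precision=4,suppress=True)
st=env.get_state();W=campose('wrist',st)
print(cur(),st['finger_gap'],st['joint_pos'])
im=W[0]['pixels'][...,::-1].copy()
for t in ['stout_grip','stout_pipette','slim_pipette','pipette_stand','dish']:
    print(t,[(np.round(q['uv'],1).tolist(),round(q['conf'],2)) for q in spotter.landmark_of(t,'wrist')],[(np.round(q['uv'],1).tolist(),round(q['conf'],2)) for q in spotter.find_in(t,'wrist')])
# overlay prediction
yaw=.23;u,_=axisframe(yaw);g=np.array([.560,-.201,.14]);tip=g-.142*u
e=np.array([np.cos(yaw),np.sin(yaw),0]);f=np.array([-np.sin(yaw),np.cos(yaw),0]);s0=tip-.04*e+.042*f-[0,0,.02];print('stand',s0)
for X in [tip+u*.182,g,tip+u*.107]+[s0+a*.06*e+b*.085*f+[0,0,.008] for a in(-1,1) for b in(-1,1)]:
    p=proj(W,X)[0];print(p); cv2.circle(im,tuple(int(v) for v in p),3,(0,0,255),1)
cv2.imwrite('pics/w1.png',im)
```

```text
[[ 0.8444  0.2268  0.4854  0.5029]
 [ 0.1971 -0.9739  0.1122 -0.2136]
 [ 0.4982  0.0009 -0.8671  0.2428]
 [ 0.      0.      0.      1.    ]] 0.055237174621435056 [-0.79   -0.0212 -0.4353  0.8633  0.4377  2.1875]
stout_grip [([322.3, 191.6], 0.67)] [([322.1, 194.7], 0.63)]
stout_pipette [([324.1, 155.2], 0.56)] [([324.5, 193.6], 0.84), ([458.6, 272.4], 0.69)]
slim_pipette [([263.2, 157.5], 0.78)] [([232.2, 191.2], 0.82)]
pipette_stand [([623.7, 307.4], 0.9), ([296.0, 187.1], 0.89)] [([283.8, 181.2], 0.84), ([616.4, 306.6], 0.77)]
dish [([456.9, 274.5], 0.56)] [([458.3, 270.3], 0.83)]
stand [ 0.5802 -0.1531 -0.0032]
[326.398  201.5896]
[326.0026 187.3659]
[325.7373 177.8338]
[356.2129 229.7812]
[234.3109 229.733 ]
[354.2289 148.12  ]
[239.47   148.3696]
```

View pics/w1.png

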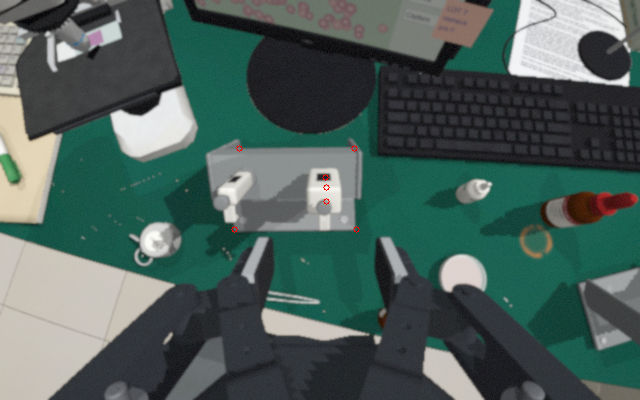

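The wrist view shows the stout handle at (324,193) with its button near (324,208). The slim pipette is at (235,190) and the stand is aligned with the prediction, but the real pipette sits a few pixels lower than predicted. I'll enlarge the three views to refine.

Run:
```python
from h import *
st=env.get_state();W=campose('wrist',st);S=campose('scene')
f=lambda c,b,s:cv2.resize(c[0]['pixels'][b[1]:b[3],b[0]:b[2],::-1],s,interpolation=cv2.INTER_CUBIC)
a=f(W,(280,150,380,240),(666,600))
b=f(S,(320,180,350,240),(134,268))
o=np.zeros((600,800,3),np.uint8);o[:,:666]=a;b=f(S,(320,185,350,245),(134,268));o[:268,666:]=b
cv2.imwrite('pics/w2.png',o)
```

```text
(no output)
```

View pics/w2.png

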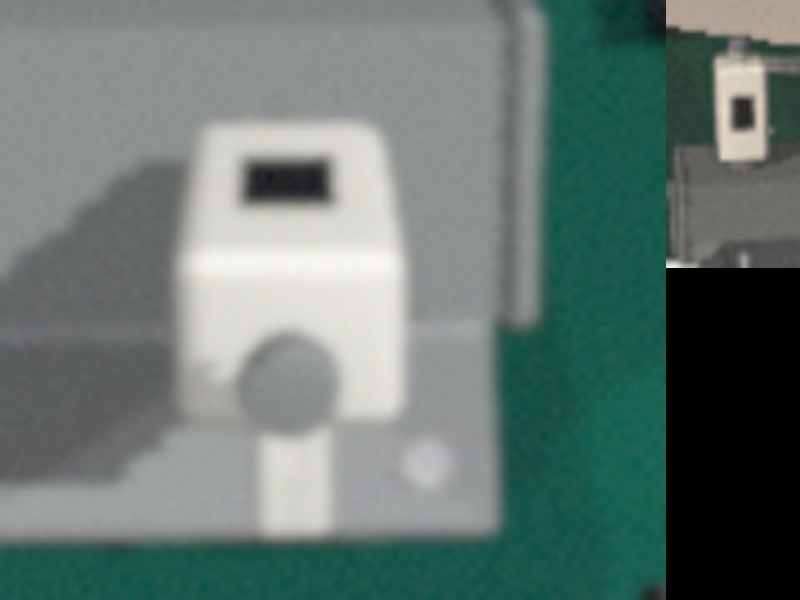

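```bash
cat > fit.py <<'E'
from h import *
from scipy.optimize import least_squares
np.set_printoptions(precision=4,suppress=True)
W=campose('wrist',env.get_state());S=campose('scene')
P=np.array([[0,0,182],[13,15,167],[13,-15,167],[-13,15,167],[-13,-15,167],[13,15,105],[13,-15,105]])*1e-3
w=np.array([[323.,207.1],[307,188.3],[340.8,188.3],[307,212.8],[340.9,212.8],[309.3,168.3],[337.8,168.3]])
Ps=P[[2,1,6,5]];s=np.array([[331.2,197.8],[342.6,197.8],[331.2,220.8],[342.4,220.8]])
def pose(v):
    l,y,r,roll=v[3:]; return R.from_euler('ZYXZ',[y,-l,r,roll]).as_matrix(),v[:3]
def res(v,parts=False):
    Rm,t=pose(v); a=(proj(W,P@Rm.T+t)-w);b=(proj(S,Ps@Rm.T+t)-s)*1.
    if parts: print(a,b)
    return np.r_[a.ravel(),b.ravel(),(v[2]-.02)/.002,(v[3]-.55)/.03,v[5]/.03,v[6]/.05]
o=least_squares(res,[.629,-.185,.02,.55,.23,0,0]);v=o.x;res(v,True)
Rm,t=pose(v);print(v,'grip',t+Rm[:,2]*.142,'axis',Rm[:,2],'y',Rm[:,1])
np.save('fit.npy',v)
E
python3 fit.py
```

```text
Traceback (most recent call last):
  File "fit.py", line 14, in <module>
    o=least_squares(res,[.629,-.185,.02,.55,.23,0,0]);v=o.x;res(v,True)
  File "fit.py", line 11, in res
    Rm,t=pose(v); a=(proj(W,P@Rm.T+t)-w);b=(proj(S,Ps@Rm.T+t)-s)*1.
         ~~~~^^^
  File "fit.py", line 9, in pose
    l,y,r,roll=v[3:]; return R.from_euler('ZYXZ',[y,-l,r,roll]).as_matrix(),v[:3]
                             ~~~~~~~~~~~~^^^^^^^^^^^^^^^^^^^^^^
  File "scipy/spatial/transform/_rotation.pyx", line 1413, in scipy.spatial.transform._rotation.Rotation.from_euler
ValueError: Expected axis specification to be a non-empty string of upto 3 characters, got ZYXZ
```

```bash
sed -i "s/return R.from_euler('ZYXZ',\[y,-l,r,roll\]).as_matrix()/return (R.from_euler('ZYX',[y,-l,r])*R.from_rotvec([0,0,roll])).as_matrix()/" fit.py; python3 fit.py
```

```text
[[ 0.6287  0.61  ]
 [-1.2123 -1.7157]
 [ 0.6949 -1.7585]
 [-0.5283  2.1585]
 [ 0.0334  2.1236]
 [ 0.1188 -0.2741]
 [ 0.3408 -0.3118]] [[-0.0844  2.1552]
 [-0.1106  1.6674]
 [ 0.2766  0.0961]
 [ 0.1788 -0.3911]]
[ 0.6276 -0.1836  0.0209  0.5474  0.2276 -0.0013  0.0022] grip [ 0.5555 -0.2001  0.1422] axis [-0.5073 -0.1162  0.8539] y [-0.2268  0.9739 -0.0022]
```

Run:
```python
from h import *
np.set_printoptions(precision=4,suppress=True)
v=np.load('fit.npy');u,Rm=axisframe(v[4],v[3]);tip=v[:3]
A=cur();B=Tm(Rm,tip+u*.25);C=Tm(Rm,tip+u*.13)
print(plan(A,B,4).tolist(),plan(B,C,10).tolist())
```

```text
[-0.0063, -0.001, 0.0062, 0.0, 0.002, 0.0001] [-0.0, 0.0, 0.048, 0.0, 0.0, -0.0]
```

Call:
{"fn": "jog_arm", "kwargs": {
  "increments": [
    [[-0.0063,-0.001,0.0062,0,0.002,0.0001,90],[-0.0063,-0.001,0.0062,0,0.002,0.0001,90],[-0.0063,-0.001,0.0062,0,0.002,0.0001,90],[-0.0063,-0.001,0.0062,0,0.002,0.0001,90],[0,0,0.048,0,0,0,90],[0,0,0.048,0,0,0,90],[0,0,0.048,0,0,0,90],[0,0,0.048,0,0,0,90],[0,0,0.048,0,0,0,90],[0,0,0.048,0,0,0,90],[0,0,0.048,0,0,0,90],[0,0,0,0,0,0,90]]
  ],
  "force": 60
}}

```text
clock: 7.1
tcp_pos: [0.5428, -0.2022, 0.1609]
orientation: [-0.032, 0.957, 0.109, 0.268]
wrist_force: [-0.0, 0.9, -0.0]
finger_gap: 0.0551
grip_force: 0.0
```

Run:
```python
from h import *
np.set_printoptions(precision=4,suppress=True)
v=np.load('fit.npy');u,Rm=axisframe(v[4],v[3]);tip=v[:3]
A=cur();C=Tm(Rm,tip+u*.13)
print(env.get_state()['wrist_force'],(tip-A[:3,3])@u,plan(A,C,3).tolist())
W=campose('wrist');save(W[0],'w3.png',(220,130,460,310),3)
```

```text
[-0.0318  0.8853 -0.0479] -0.16466931896406511 [0.0017, 0.0013, 0.0462, -0.0002, 0.0002, -0.0001]
```

View pics/w3.png

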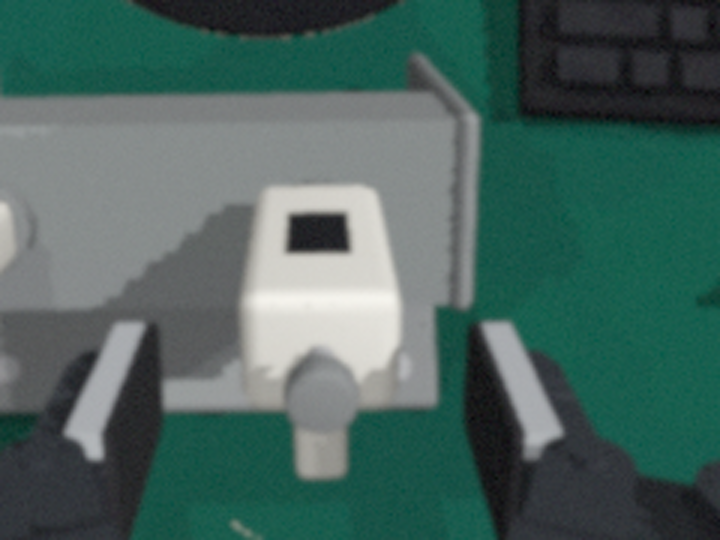

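The wrist view shows the handle at about (327,227) centred between the open fingers, with the cheek clear of the right finger. I'll go the last 35 mm and close.

Call:
{"fn": "jog_arm", "kwargs": {
  "increments": [
    [[0.0017,0.0013,0.046,0,0,0,90],[0.0017,0.0013,0.046,0,0,0,90],[0.0017,0.0013,0.046,0,0,0,90],[0,0,0,0,0,0,90],[0,0,0,0,0,0,120],[0,0,0,0,0,0,150],[0,0,0,0,0,0,180],[0,0,0,0,0,0,255],[0,0,0,0,0,0,255],[0,0,0,0,0,0,255],[0,0,0,0,0,0,255],[0,0,0,0,0,0,255]]
  ],
  "force": 50
}}

```text
clock: 8.35
tcp_pos: [0.5623, -0.1998, 0.1342]
orientation: [-0.031, 0.956, 0.109, 0.269]
wrist_force: [-3.2, 1.2, 4.6]
finger_gap: 0.0296
grip_force: 49.5
```

Run:
```python
from h import *
np.set_printoptions(precision=4,suppress=True)
v=np.load('fit.npy');A=cur();u,_=axisframe(v[4],.525);d=A[:3,:3].T@u
st=env.get_state();print(A,st['wrist_force'],st['grip_force'],'unit row 10mm:',d*.04)
D=np.array([.514,-.412,.18]) # dish, upright, start
print('dir',u)
```

```text
[[ 0.8315  0.2255  0.5076  0.5623]
 [ 0.1926 -0.9742  0.1173 -0.1998]
 [ 0.521   0.0003 -0.8536  0.1342]
 [ 0.      0.      0.      1.    ]] [-3.209   1.2173  4.5649] 49.5254909992218 unit row 10mm: [ 0.0009  0.     -0.04  ]
dir [-0.4883 -0.1131  0.8653]
```

Gripped: the gap is 29.6 mm, which matches the 30 mm flats. I'll draw it along the bore.

Call:
{"fn": "jog_arm", "kwargs": {
  "increments": [
    [[0.0009,0,-0.04,0,0,0,255],[0.0009,0,-0.04,0,0,0,255],[0.0009,0,-0.04,0,0,0,255],[0.0009,0,-0.04,0,0,0,255]]
  ]
}}

```text
clock: 8.75
tcp_pos: [0.5419, -0.2045, 0.1691]
orientation: [-0.031, 0.957, 0.109, 0.268]
wrist_force: [0.6, -0.2, -1.3]
finger_gap: 0.0299
grip_force: 50.0
```

Call:
{"fn": "jog_arm", "kwargs": {
  "increments": [
    [[0.0009,0,-0.04,0,0,0,255],[0.0009,0,-0.04,0,0,0,255],[0.0009,0,-0.04,0,0,0,255],[0.0009,0,-0.04,0,0,0,255],[0.0009,0,-0.04,0,0,0,255],[0.0009,0,-0.04,0,0,0,255],[0.0009,0,-0.04,0,0,0,255],[0.0009,0,-0.04,0,0,0,255],[0.0009,0,-0.04,0,0,0,255],[0,0,0,0,0,0,255]]
  ]
}}

```text
clock: 9.75
tcp_pos: [0.4988, -0.2152, 0.248]
orientation: [-0.03, 0.956, 0.109, 0.269]
wrist_force: [-0.1, 0.0, -0.6]
finger_gap: 0.0293
grip_force: 50.1
```

Run:
```python
from h import *
np.set_printoptions(precision=4,suppress=True)
A=cur();st=env.get_state();print(A,st['joint_pos'],st['wrist_force'],st['finger_gap'],st['grip_force'])
W=campose('wrist',st);S=campose('scene');T=campose('top')
# dish centre from disk top masks
for n,cp in (('scene',S),('top',T),('wrist',W)):
    for q in spotter.cut_out('dish',n)[:2]:
        m=q['region'].astype(np.uint8);M=cv2.moments(m,True);uv=(M['m10']/M['m00'],M['m01']/M['m00']);print(n,uv,round(q['conf'],2),m.sum(),onz(cp,uv,.009))
    for q in spotter.landmark_of('dish',n)[:1]: print('   lm',q['uv'],onz(cp,q['uv'],0))
a=W[0]['pixels'][100:320,200:520,::-1];b=S[0]['pixels'][150:260,240:400,::-1]
cv2.imwrite('pics/w4.png',np.vstack([cv2.resize(a,(480,330)),cv2.resize(b,(480,270)[:2])]))
```

```text
[[ 0.8311  0.2249  0.5086  0.4988]
 [ 0.1929 -0.9744  0.1156 -0.2152]
 [ 0.5216  0.002  -0.8532  0.248 ]
 [ 0.      0.      0.      1.    ]] [-0.8138 -0.0382 -0.4501  0.8575  0.4658  2.1724] [-0.054   0.0062 -0.5841] 0.029263147981096953 50.121216773986816
scene (367.2087912087912, 208.54945054945054) 0.68 182 [ 0.4602 -0.1156  0.009 ]
scene (271.9311475409836, 208.94426229508196) 0.61 305 [ 0.5127 -0.4034  0.009 ]
   lm [272.0, 208.0] [ 0.5038 -0.4063  0.    ]
top (359.9404255319149, 215.7872340425532) 0.58 235 [ 0.5106 -0.4033  0.009 ]
   lm [362.2, 218.5] [ 0.502  -0.4119  0.    ]
wrist (461.5132450331126, 276.16953642384107) 0.79 1510 [ 0.5131 -0.4042  0.009 ]
   lm [456.8, 273.8] [ 0.5153 -0.4014  0.    ]
```

View pics/w4.png

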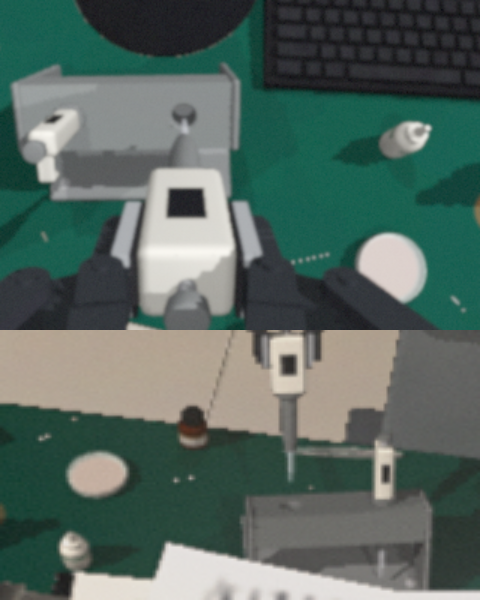

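The pipette is fully out: its tip is clear of the stand, the slim pipette is in place, and the dish is found consistently at (0.512, -0.404). Next I'll raise it, then swing it upright over the dish.

Run:
```python
from h import *
A=cur();B=A@Tm(np.eye(3),[0,0,-.04]);yw=.21
U=np.c_[[np.cos(yw),np.sin(yw),0],[np.sin(yw),-np.cos(yw),0],[0,0,-1]]
C=Tm(U,[.512,-.404,.26]);print(B[:3,3],plan(B,C,15).tolist())
```

```text
[ 0.47842055 -0.21894661  0.28011395] [-0.0035, 0.0501, 0.0046, -0.0001, -0.0116, 0.0004]
```

Call:
{"fn": "jog_arm", "kwargs": {
  "increments": [
    [[0,0,-0.04,0,0,0,255],[0,0,-0.04,0,0,0,255],[0,0,-0.04,0,0,0,255],[0,0,-0.04,0,0,0,255],[-0.0035,0.05,0.0046,-0.0001,-0.0116,0.0004,255],[-0.0035,0.05,0.0046,-0.0001,-0.0116,0.0004,255],[-0.0035,0.05,0.0046,-0.0001,-0.0116,0.0004,255],[-0.0035,0.05,0.0046,-0.0001,-0.0116,0.0004,255],[-0.0035,0.05,0.0046,-0.0001,-0.0116,0.0004,255],[-0.0035,0.05,0.0046,-0.0001,-0.0116,0.0004,255],[-0.0035,0.05,0.0046,-0.0001,-0.0116,0.0004,255],[-0.0035,0.05,0.0046,-0.0001,-0.0116,0.0004,255],[-0.0035,0.05,0.0046,-0.0001,-0.0116,0.0004,255],[-0.0035,0.05,0.0046,-0.0001,-0.0116,0.0004,255],[-0.0035,0.05,0.0046,-0.0001,-0.0116,0.0004,255],[-0.0035,0.05,0.0046,-0.0001,-0.0116,0.0004,255],[-0.0035,0.05,0.0046,-0.0001,-0.0116,0.0004,255],[-0.0035,0.05,0.0046,-0.0001,-0.0116,0.0004,255],[-0.0035,0.05,0.0046,-0.0001,-0.0116,0.0004,255],[0,0,0,0,0,0,255]]
  ]
}}

```text
clock: 12.2
tcp_pos: [0.5123, -0.4051, 0.2597]
orientation: [-0.0, 0.995, 0.104, 0.0]
wrist_force: [0.6, -0.2, -1.7]
finger_gap: 0.0292
grip_force: 50.1
```

Run:
```python
from h import *
np.set_printoptions(precision=4,suppress=True)
A=cur();st=env.get_state();print(A,st['finger_gap'])
W=campose('wrist',st);S=campose('scene');T=campose('top')
tip=A[:3,3]+A[:3,2]*.13
for n,c in (('S',S),('W',W)): print(n,'tip, tcp, button pred',proj(c,[tip,A[:3,3],tip-.182*A[:3,2]]))
print('dish pred W',proj(W,[.512,-.404,.009]))
for n in ('scene','wrist'): print(n,[(q['uv'],q['conf']) for q in spotter.landmark_of('stout_pipette',n)])
b=S[0]['pixels'][120:240,230:330,::-1]
a=W[0]['pixels'][100:400,220:460,::-1]
cv2.imwrite('pics/w5.png',np.hstack([cv2.resize(a,(400,500)),cv2.resize(b,(400,480),interpolation=cv2.INTER_CUBIC)[:480].copy() if 0 else cv2.copyMakeBorder(cv2.resize(b,(400,480),interpolation=cv2.INTER_CUBIC),0,20,0,0,0)]))
```

```text
[[ 0.9785  0.2062  0.0005  0.5123]
 [ 0.2062 -0.9785  0.001  -0.4051]
 [ 0.0007 -0.0009 -1.      0.2597]
 [ 0.      0.      0.      1.    ]] 0.029181519341443182
S tip, tcp, button pred [[267.1087 185.4956]
 [261.4763 155.463 ]
 [258.8984 141.663 ]]
W tip, tcp, button pred [[325.049  183.693 ]
 [325.8005 249.0599]
 [326.5587 315.5906]]
dish pred W [[324.0927 159.5299]]
scene [([268.5, 189.6], 0.54)]
wrist [([323.8, 179.7], 0.66)]
```

View pics/w5.png

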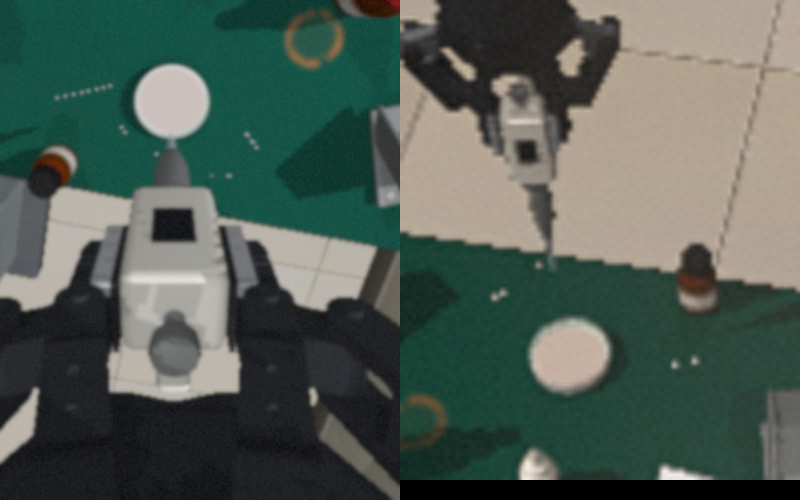

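Upright: the tip is at about (323,182) in the wrist view and (267.7,187.5) in the scene view, within about 2 px of prediction. That suggests it reaches about 3 mm lower than assumed. The dish, bottles and slim pipette are unmoved. I'll lower it to a tip height of about 5 cm.

Call:
{"fn": "jog_arm", "kwargs": {
  "increments": [
    [[0,-0.0005,0.034,0,0,0,255],[0,-0.0005,0.034,0,0,0,255],[0,-0.0005,0.034,0,0,0,255],[0,-0.0005,0.034,0,0,0,255],[0,-0.0005,0.034,0,0,0,255],[0,-0.0005,0.034,0,0,0,255],[0,-0.0005,0.034,0,0,0,255],[0,-0.0005,0.034,0,0,0,255],[0,-0.0005,0.034,0,0,0,255],[0,0,0,0,0,0,255],[0,0,0,0,0,0,255],[0,0,0,0,0,0,255]]
  ]
}}

```text
clock: 13.65
tcp_pos: [0.5118, -0.4028, 0.1843]
orientation: [0.0, 0.995, 0.104, 0.001]
wrist_force: [-1.4, 0.4, -1.3]
finger_gap: 0.0295
grip_force: 50.1
```

Run:
```python
from h import *
np.set_printoptions(precision=4,suppress=True)
A=cur();st=env.get_state();print(A[:3,2:],st['finger_gap'],abs(st['qvel']).max(),st['wrist_force'])
W=campose('wrist',st);S=campose('scene')
tip=A[:3,3]+A[:3,2]*.133
print(proj(S,[tip,[.512,-.404,.015]]),proj(W,[tip,[.512,-.404,.015]]))
b=S[0]['pixels'][155:245,240:330,::-1]
a=W[0]['pixels'][100:240,260:400,::-1]
f=lambda i:cv2.resize(i,(400,400),interpolation=cv2.INTER_CUBIC)
cv2.imwrite('pics/w6.png',np.hstack([f(a),f(b)]))
```

```text
[[ 0.0013  0.5118]
 [ 0.     -0.4028]
 [-1.      0.1843]] 0.029469915511541045 0.004049584608200878 [-1.3581  0.3848 -1.3459]
[[270.7463 201.0572]
 [271.6028 207.6479]] [[325.0406 182.8512]
 [325.9524 174.0915]]
```

View pics/w6.png

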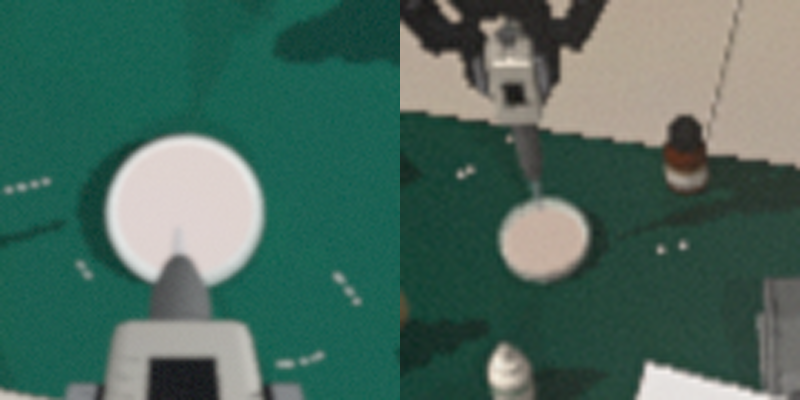

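The tip sits about 2 mm to the left of the dish centre, at a height near 5 cm, and touches nothing. I'll nudge it 2 mm, let it settle and hand in.

Call:
{"fn": "jog_arm", "kwargs": {
  "increments": [
    [[0,0.004,0,0,0,0,255],[0,0.004,0,0,0,0,255],[0,0,0,0,0,0,255],[0,0,0,0,0,0,255],[0,0,0,0,0,0,255],[0,0,0,0,0,0,255],[0,0,0,0,0,0,255],[0,0,0,0,0,0,255]]
  ]
}}

```text
clock: 14.55
tcp_pos: [0.512, -0.4046, 0.1838]
orientation: [-0.0, 0.995, 0.104, 0.0]
wrist_force: [-0.0, -0.3, -1.3]
finger_gap: 0.0294
grip_force: 50.1
```

Run:
```python
from h import *
s=env.get_state();print(s['tcp_pos'],abs(s['qvel']).max(),s['finger_gap']);print(ticket.hand_in())
```

```text
[ 0.5119669  -0.40456539  0.18376933] 0.0011278156920625038 0.029443076267805214
the job is handed in; nothing more can be done
None
```

I handed the job in at 14.6 s with the stout pipette held still and upright over the middle of the petri dish, its tip about 5 cm above the bench by my camera measurements and touching nothing; I saw no change in the slim pipette, dish or bottles.

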